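# Complete the reagent row and close the retaining bar

## Task

Add the medium and the small round amber bottle from the bench to the row that the large amber bottle starts on the low grey shelf: upright, in a straight line along the middle of the board, close side by side (less than a finger's width, about 15 mm, between neighbours), the medium one next to the large one and the small one last, towards the catch fork. Then swing the raised retaining bar fully down into its fork. Leave the large bottle and everything else on the bench where it stands.

Things in the scene. Friction and masses are not known exactly. Their poses are not given: they have to be found in the camera images.
- large: round amber glass bottle with black screw cap, 175 mm high, body 60 mm across, paper label; cap 34 mm across and 24 mm high, below it a 28 mm neck 18 mm high, then the shoulder (full width 64 mm below the top). Origin: centre of its underside, z up; about 0.38 kg. Already stands loose on the shelf's middle line, near the hinge end (y +70 to +100 mm in the shelf's frame).
- medium: round amber glass bottle with black screw cap, 150 mm high, body 60 mm across, paper label; cap 34 mm across and 24 mm high, below it a 28 mm neck 18 mm high, then the shoulder (full width 64 mm below the top). Origin: centre of its underside, z up; about 0.30 kg. Starts standing on the bench.
- small: round amber glass bottle with black screw cap, 120 mm high, body 60 mm across, paper label; cap 34 mm across and 24 mm high, below it a 28 mm neck 18 mm high, then the shoulder (full width 64 mm below the top). Origin: centre of its underside, z up; about 0.22 kg. Starts standing on the bench.
- shelf: low fixed grey shelf: board 100 mm deep (its x) and 340 mm long (its y), top face 30 mm above the bench, aluminium back panel along x +44 to +50 mm up to 80 mm. Origin: on the bench under the board's centre, z up, -x is the front (towards the robot); the row runs along its y axis at x = 0. Hinge cheeks 86 mm high at x -55, y +150 mm, catch fork (two prongs, 90 mm high) at x -55, y -118 mm.
- bar_hinge (a point): the bar's pivot, fixed at x -55, y +150, z 70 mm in the shelf's frame; the pivot axis is the shelf's x axis.
- bar_grip (a point): point to hold on the bar's black round handle rod (14 mm thick), 245 mm from the pivot. The rod stands out from the bar 67 mm towards the shelf's -x; this point lies 50 mm out along it.
- bar (a joint): angle of the retaining bar (steel strap 275 mm long, 24 mm wide, 5 mm thick) about bar_hinge, in the plane of the shelf's front edge: 0 = level along the shelf's -y, lying in the fork in front of the bottles; grows as it swings up, pi/2 = upright. Starts near upright (1.4 to 1.75). A stiff hinge (about 0.3 N m of friction): it stays where it is left; stop at 0.
- square_bottle: bystander: white square plastic bottle, 56 x 56 mm, 137 mm high. Origin at its underside
- flask: bystander: clear conical flask with a stopper, base 76 mm across, 121 mm high. Origin at its underside
- beaker: bystander: open clear plastic cup, 68 mm across, 80 mm high. Origin at its underside
- dish: bystander: flat closed glass dish, 90 mm across, 14 mm high. Origin at its underside
- spatula: bystander: flat steel laboratory spatula lying on the bench, 200 mm long along its x, 18 mm wide, 5 mm thick. Origin at its underside

How it is judged:
On the way, in this order (a step that is already met when the one before it is completed fails the run):
1. the medium and the small bottle stand in the row beside the large one (x of large in the frame of shelf between -0.012 and 0.012 m and z of large in the frame of shelf between 0.026 and 0.034 m and angle between each of large, medium, small's own z axis and vertical below 0.08 rad and linear speed of each of large, medium, small below 0.02 m/s and x of medium in the frame of shelf between -0.012 and 0.012 m and z of medium in the frame of shelf between 0.026 and 0.034 m and x of small in the frame of shelf between -0.012 and 0.012 m and z of small in the frame of shelf between 0.026 and 0.034 m and horizontal distance between large and medium below 0.08 m and horizontal distance between medium and small below 0.08 m and y of medium in the frame of shelf below 0.06 m and y of small in the frame of shelf below 0.015 m and distance of large from where it was at the start of the episode below 0.02 m), for 0.2 s.
2. the retaining bar is swung fully down into its fork (value of joint bar below 0.05 rad), for 0.2 s.
At the end, for the whole second after the job is handed in: Bottles stand upright (0.08 rad) and at rest on the board in the order large, medium, small towards the fork, centres within 12 mm of its middle line, neighbours' centres under 80 mm apart (gaps under 20 mm), large moved under 20 mm; bar below 0.05 rad (all of step 1 and value of joint bar below 0.05 rad); the robot touches nothing.
It fails at once if the large bottle is knocked about (moved 30 mm or tilted 0.3 rad) (distance of large from where it was at the start of the episode above 0.03 m or angle between large's own z axis and vertical above 0.3 rad).
It fails at once if a bystander is moved by more than 30 mm or tipped over (distance of any of square_bottle, flask, beaker, dish, spatula from where it was at the start of the episode above 0.03 m or angle between any of square_bottle, flask, beaker, dish, spatula's own z axis and vertical above 0.4 rad).
It also fails if it takes over 72 s, if anything falls off the work surface, if the arm or the gripper's body presses on something with over 40 N, if the wrist force passes 120 N, or if a joint passes its speed limit or range.

## Robot

A 7-joint arm with a two-finger parallel gripper is mounted at the origin on the work surface. World frame = base frame: x ahead of the robot, y to its left, z up, the work surface at z = 0. Lengths are in m, angles in rad, forces in N, time in s.
With the tool pointing down it reaches from about 0.4 to 0.875 m from the base axis. Payload 19.3 kg.
Tool frame: the origin (TCP) lies at the very end of the fingers, on their centre line; the grasp point (between the pads) lies 19 mm behind it; z points along the fingers, y is the direction in which the jaws open and shut (so a half turn about z gives the same grasp; the last joint's range is limited). The gripper opens to 85 mm and grips with 20 to 120 N. Pads are 22 mm wide; open, the fingers measure 114 mm over their backs; the gripper's body (76 mm by 85 mm) begins 54 mm behind the grasp point. The pads swing forward as they close: fully open they stand 13 mm farther back than shut.
Start: joints at [1.096, 0.521, -0.036, 1.599, 0.021, 1.021, -0.113], TCP at [0.246, -0.574, 0.231] pointing down, gripper open.
Joint ranges: [-2.91, 2.91], [-0.3, 2.13], [-1.5, 1.42], [0.17, 2.43], [-1.26, 4.41], [0.16, 1.93], [-2.52, 2.52]. Speed limits (rad/s): [1.89, 1.89, 2.39, 2.39, 3.01, 3.01, 3.01].

## Interface

Orientations are given as [roll, pitch, yaw] about the fixed x, y, z axes, in that order (R = Rz(yaw) Ry(pitch) Rx(roll)).
In Python, from workcell import bot, grab_frame, calibration, workorder gives the robot as it stands.
- The arm moves only by the tool move_arm, never from a script. Its arguments are lists of equal length, an entry for each row: "jaw": the closure in counts, from 0 (fully open) to 255 (shut); "dp": the shift along the tool's x, y, z in units of 800 mm (1.0 is 800 mm), a list of three; "rotation": the turn, a rotation vector about the tool's x, y, z in units of pi rad (1.0 is pi rad), a list of three. In form: {"jaw": [jaw, ...], "dp": [[dx, dy, dz], ...], "rotation": [[rx, ry, rz], ...]}. A call has 1 to 10 rows; each row shifts and turns the commanded pose from where the row before left it, along the tool's axes as they then stand; what a row does not reach is not made up. A row lasts 1/8 s, in which the tool goes at most 62.5 mm and 10.7 degrees, less where a joint would pass 70% of its speed; a pose out of reach is approached as far as the arm can. A call with a number of a shift or a turn outside -1 to 1 is refused whole. A call with a gripper value outside its range is refused whole. The fingers move at their own pace and stop on an object; "squeeze" is the grip in N (left out, the last holds). Time passes only in rows, so rows that do not move let the fingers close. It gives the time, the measured TCP pose, the force and the opening at its end, in the units of the state.
- bot.observe(): the state, without advancing time (a new reading comes with each control period).
- grab_frame(name): name is "scene" or "top" or "wrist"; returns the picture (384x512x3 uint8, blue, green, red); there is no depth.
- calibration(name): a dict with "camera_matrix" (3x3 intrinsics, pixels), "dist" ([k1, k2, p1, p2, k3] as OpenCV has them; the pictures are not rectified), "T" (4x4, takes a point from camera to world coordinates). Camera axes: x right, y down, z forward; pixel columns grow to the right and rows downward; lengths in m; the calibration is good to about 2 mm. A picture is of the moment at which its call begins: read the wrist's pose just before it. calibration takes no time and is no camera call; for the wrist camera it gives the pose at the moment of the call.
- workorder.job_done(): hands the job in, once; it reports no verdict.
The state is a dict: "clock": time; "qpos": joint angles; "qd": joint speeds; "joint_efforts": joint torques, N m; "position": TCP position; "tool_rot": TCP orientation; "force": force on the tool from outside, world axes, zero at the start; "moment": the same for the moment, N m; "grip_width": finger opening in m.
Only numpy, scipy, OpenCV 4.12 (cv2) and the standard library are available. Lean on these libraries where they do the work, as an engineer would, in place of code of your own. Each camera call takes 0.05 s, during which the arm holds its last target. There are 200 camera calls.

## Working session

There is one attempt and no reset: what is moved stays moved. The work goes in short steps, Python scripts to look and compute and a tool call to move; the robot and the scene stay as the last step left them, time stands still between calls to the robot, and variables do not carry over. Pictures are saved under pics/ and viewed, about 8 in all and at most 12, crops included, and the job is handed in when it is done.

Besides the shell and the picture viewer there is one more tool, called after ">>>" as name(argument=value, ...) on one line, values as JSON. move_arm: Moves the arm, as the interface text tells. Shifts and turns lie within -1 to 1; 1 stands for 800 mm of shift or pi rad of turn. Its arguments: {"type":"object","properties":{"jaw":{"type":"array","items":{"type":"number"}},"dp":{"type":"array","items":{"type":"array","items":{"type":"number","minimum":-1,"maximum":1}}},"rotation":{"type":"array","items":{"type":"array","items":{"type":"number","minimum":-1,"maximum":1}}},"squeeze":{"type":"number"}},"required":["jaw","dp","rotation"]}

```bash
ls; mkdir -p pics
python3 - <<'E'
from workcell import bot, grab_frame, calibration
import cv2, numpy as np
print(bot.observe())
for n in ("scene","top"):
    f=grab_frame(n); cv2.imwrite(f"pics/{n}0.png",f)
    c=calibration(n); print(n,c)
E
```

```text
pics
{'clock': 0.0, 'qpos': array([ 1.09581528,  0.52202544, -0.03631411,  1.59997105,  0.02118458,
        1.02108102, -0.11278833]), 'qd': array([-0.00091151,  0.00111073,  0.00166659,  0.00131176,  0.00084873,
        0.00019804, -0.00122118]), 'joint_efforts': array([-7.76868674e-04, -9.27117920e+01,  1.97945796e+00, -3.69941032e+01,
        1.78076571e-02,  8.11851409e-03, -1.24710973e-04]), 'position': array([ 0.24597633, -0.57421789,  0.23073198]), 'tool_rot': array([-3.14049443e+00,  7.04607598e-05,  4.04762522e-01]), 'force': array([ 1.24347999, -0.30256901, -0.15152387]), 'moment': array([0.03321436, 0.04567709, 0.05879409]), 'grip_width': 0.08546258321055161}
scene {'camera_matrix': array([[410.13280197,   0.        , 255.38036416],
       [  0.        , 410.13280197, 190.49101611],
       [  0.        ,   0.        ,   1.        ]]), 'dist': array([-0.05659316,  0.        ,  0.        ,  0.        ,  0.        ]), 'T': array([[-0.7082081 ,  0.55538773, -0.43587355,  1.00182744],
       [ 0.70596386,  0.55052817, -0.44557128,  0.48156914],
       [-0.00750416, -0.62326816, -0.78197218,  0.94295711],
       [ 0.        ,  0.        ,  0.        ,  1.        ]])}
top {'camera_matrix': array([[366.93538094,   0.        , 253.09826545],
       [  0.        , 366.93538094, 195.0749498 ],
       [  0.        ,   0.        ,   1.        ]]), 'dist': array([-0.06770985,  0.        ,  0.        ,  0.        ,  0.        ]), 'T': array([[-0.04919578, -0.97473219,  0.21789202,  0.31480745],
       [-0.99876663,  0.04947484, -0.0041781 ,  0.01264395],
       [-0.00670764, -0.21782882, -0.97596394,  1.09249069],
       [ 0.        ,  0.        ,  0.        ,  1.        ]])}
```

View pics/scene0.png

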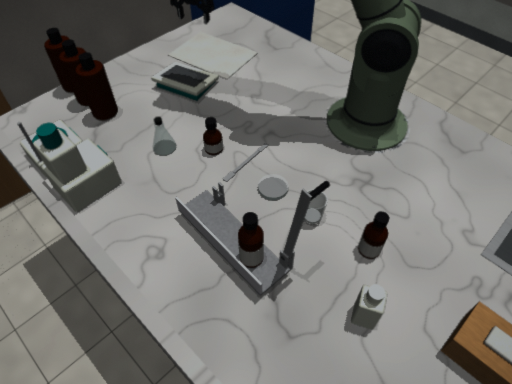

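View pics/top0.png

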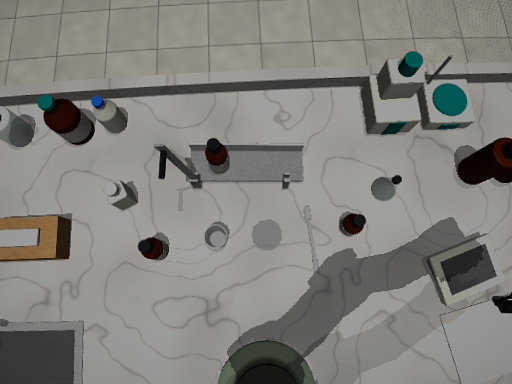

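The scene picture shows the large bottle on the shelf at (250,240). The other two round bottles are at (373,235) and (212,137). In the top view, the three bottles are at (215,152), (152,248) and (352,223), the shelf spans (190–303, 145–182), and the bar rises at about (175,160). I'll enlarge both next.

Run:
```python
import cv2
t=cv2.imread('pics/top0.png')[130:265,130:395]; cv2.imwrite('pics/t1.png',cv2.convertScaleAbs(cv2.resize(t,None,fx=3,fy=3,interpolation=2),alpha=1.6,beta=20))
t=cv2.imread('pics/scene0.png')[110:300,170:400]; cv2.imwrite('pics/s1.png',cv2.convertScaleAbs(cv2.resize(t,None,fx=3,fy=3,interpolation=2),alpha=1.6,beta=20))
```

```text
(no output)
```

View pics/t1.png

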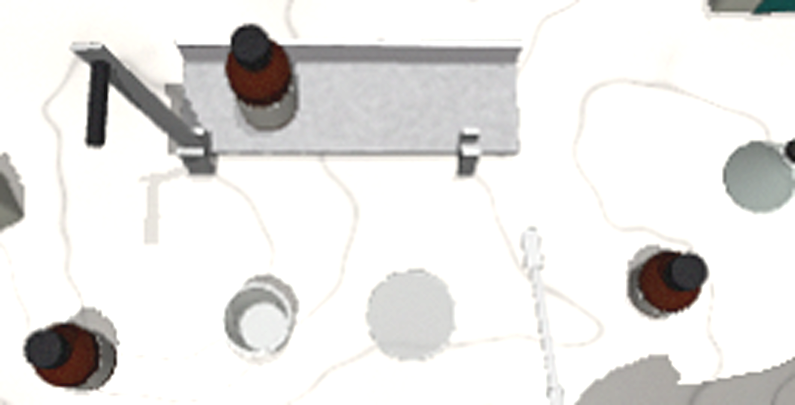

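View pics/s1.png

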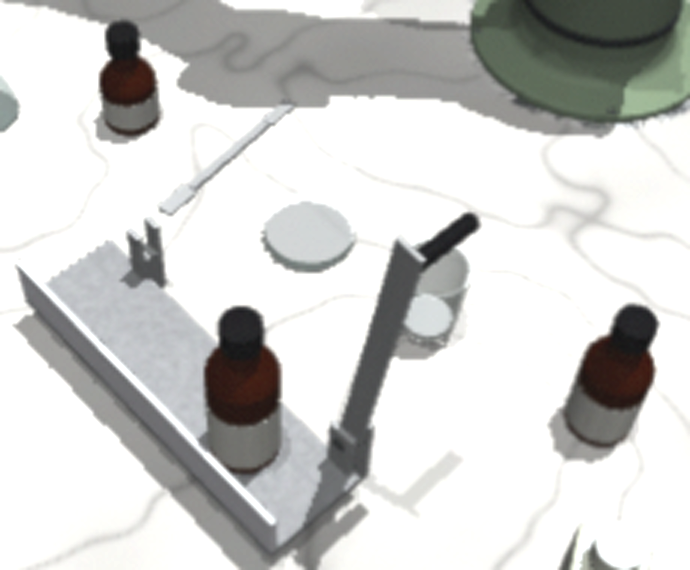

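Enlarged top view: cap tops are at about (250,44), (45,349) and (688,270) in crop pixels, and the panel's top edge runs from (178,45) to (521,47). I'll turn these into positions.

```bash
cat > h.py <<'E'
import cv2, numpy as np
from workcell import bot, grab_frame, calibration
def ray(c,px):
    p=cv2.undistortPoints(np.float64(px).reshape(-1,1,2),c["camera_matrix"],c["dist"])[:,0]
    d=np.c_[p,np.ones(len(p))]@c["T"][:3,:3].T
    return c["T"][:3,3],d
def onz(c,px,z):
    o,d=ray(c,px); return o+d*((z-o[2])/d[:,2])[:,None]
def proj(c,P):
    Ti=np.linalg.inv(c["T"]); 
    return cv2.projectPoints(np.float64(P).reshape(-1,1,3),cv2.Rodrigues(Ti[:3,:3])[0],Ti[:3,3],c["camera_matrix"],c["dist"])[0][:,0]
def tri(cs,pxs):
    A=np.zeros((3,3));b=np.zeros(3)
    for c,p in zip(cs,pxs):
        o,d=ray(c,[p]);d=d[0]/np.linalg.norm(d[0]);M=np.eye(3)-np.outer(d,d);A+=M;b+=M@o
    return np.linalg.solve(A,b)
E
python3 - <<'E'
from h import *
np.set_printoptions(precision=4,suppress=True)
t,s=calibration("top"),calibration("scene")
T=lambda u,v:((u-1)/3+130,(v-1)/3+130); S=lambda u,v:((u-1)/3+170,(v-1)/3+110)
for n,a,b,z in [("large",T(250,43),S(242,318),.205),("A left",T(44,349),S(637,316),.15),("B right",T(689,270),S(123,29),.12)]:
    print(n,"top",onz(t,[a],z)[0],"scene",onz(s,[b],z)[0],"tri",tri([t,s],[a,b]))
print("panel top ends",onz(t,[T(178,45),T(521,47)],.08), onz(s,[S(18,263),S(273,522)],.08))
print("front edge right",onz(t,[T(519,153),T(168,153)],.03))
print("bar end, handle tip", tri([t,s],[T(98,62),S(415,258)]), tri([t,s],[T(96,143),S(474,222)]))
print("board front edge tri?",tri([t,s],[T(519,153),S(110,243)]))
print("bystanders", onz(t,[T(262,325)],.0), onz(t,[T(411,313)],.014), onz(t,[T(530,235),T(556,400)],.003))
E
```

```text
large top [0.6522 0.105  0.205 ] scene [0.6482 0.1032 0.205 ] tri [0.6504 0.1049 0.2091]
A left top [0.4052 0.2951 0.15  ] scene [0.4013 0.2951 0.15  ] tri [0.4044 0.295  0.1532]
B right top [ 0.4499 -0.2732  0.12  ] scene [ 0.4452 -0.275   0.12  ] tri [ 0.4487 -0.2712  0.1249]
panel top ends [[ 0.7016  0.1885  0.08  ]
 [ 0.6821 -0.1455  0.08  ]] [[ 0.6869 -0.1446  0.08  ]
 [ 0.7044  0.1911  0.08  ]]
front edge right [[ 0.5886 -0.1423  0.03  ]
 [ 0.6066  0.2082  0.03  ]]
bar end, handle tip [0.5968 0.2076 0.3247] [0.5383 0.2111 0.3131]
board front edge tri? [ 0.5896 -0.1424  0.024 ]
bystanders [[0.4333 0.1218 0.    ]] [[ 0.4363 -0.0261  0.014 ]] [[ 0.5099 -0.1506  0.003 ]
 [ 0.3452 -0.1632  0.003 ]]
```

Both views agree within about 4 mm. The left bottle (0.404,0.295) is the medium one and the right bottle (0.448,-0.273) is the small one. The shelf centre is (0.647,0.025) with yaw -0.053, and the large bottle is at shelf y ≈ +80 mm, close to the middle line. I'll use a tool yaw of 1.518, so that tool x is shelf y and tool y is shelf x.

>>> move_arm(jaw=[0, 0, 0, 0, 0, 0, 0, 0, 0, 0], dp=[[0, 0, 0], [0, 0, 0], [0, 0, 0], [0, 0, 0], [0, 0, 0], [0, 0, 0], [0, 0, 0], [0.05, 0.05, -0.01], [0.05, 0.05, -0.01], [0.05, 0.05, -0.01]], rotation=[[0, 0, -0.0506], [0, 0, -0.0506], [0, 0, -0.0506], [0, 0, -0.0506], [0, 0, -0.0506], [0, 0, -0.0506], [0, 0, -0.0506], [0, 0, 0], [0, 0, 0], [0, 0, 0]], squeeze=50)

```text
clock: 1.35
position: [0.3733, -0.4597, 0.2553]
tool_rot: [-3.141, -0.0, 1.517]
force: [0.2, -0.3, 1.1]
grip_width: 0.0854
```

>>> move_arm(jaw=[0, 0, 0, 0, 0, 0, 0, 0, 0, 0], dp=[[0.07, 0.012, 0], [0.07, 0.012, 0], [0.07, 0.012, 0], [0.07, 0.012, 0], [0.07, 0, 0], [0.07, 0, 0], [0.07, 0, 0], [0.07, 0, 0], [0.07, 0, 0], [0.07, 0, 0]], rotation=[[0, 0, 0], [0, 0, 0], [0, 0, 0], [0, 0, 0], [0, 0, 0], [0, 0, 0], [0, 0, 0], [0, 0, 0], [0, 0, 0], [0, 0, 0]])

```text
clock: 2.6
position: [0.4403, 0.0977, 0.2553]
tool_rot: [3.141, 0.0, 1.517]
force: [1.3, -0.8, 0.7]
grip_width: 0.0855
```

>>> move_arm(jaw=[0, 0, 0, 0, 0, 0], dp=[[0.06, -0.015, 0], [0.06, -0.015, 0], [0.06, -0.015, 0], [0.06, -0.015, 0], [0, 0, 0], [0, 0, 0]], rotation=[[0, 0, 0], [0, 0, 0], [0, 0, 0], [0, 0, 0], [0, 0, 0], [0, 0, 0]])

```text
clock: 3.35
position: [0.4027, 0.29, 0.255]
tool_rot: [-3.141, 0.001, 1.518]
force: [0.1, -0.4, -0.4]
grip_width: 0.0853
```

```bash
cat > cap.py <<'E'
import sys
from h import *
np.set_printoptions(precision=4,suppress=True)
z=float(sys.argv[1]); g=np.array([float(a) for a in sys.argv[2:4]]); name=sys.argv[4]
o=bot.observe(); p=o["position"]; yaw=o["tool_rot"][2]; c=calibration("wrist"); f=grab_frame("wrist")
print(o["clock"],p,o["tool_rot"],"cam",c["T"][:3,3])
e=proj(c,[[*g,z]])[0]; r=np.linalg.norm(proj(c,[[g[0]+.017,g[1],z]])[0]-e); print("expected px",e,"r",r)
cv2.circle(f2:=f.copy(),tuple(int(v) for v in e),int(r),(0,0,255),1); cv2.imwrite(f"pics/{name}.png",f2); cv2.imwrite(f"pics/{name}_raw.png",f)
E
python3 cap.py .15 .404 .295 w1
```

```text
3.35 [0.4027 0.29   0.255 ] [-3.1411  0.0006  1.5177] cam [0.4084 0.3543 0.3982]
expected px [252.5045 186.2632] r 19.222769879690368
```

View pics/w1.png

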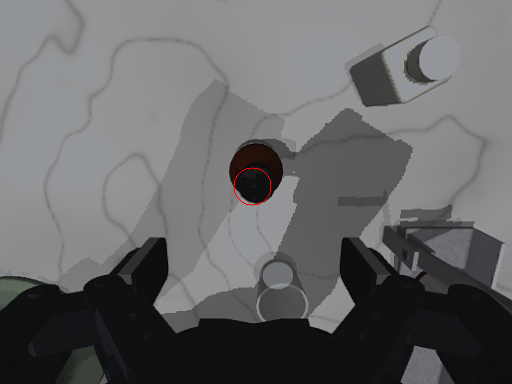

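The wrist picture shows the medium bottle under the camera. Its amber body is at about (256,171), and the dark cap lies roughly at the expected circle (252,186). I'll measure the cap blob.

```bash
cat > blob.py <<'E'
import sys
from h import *
np.set_printoptions(precision=4,suppress=True)
f=cv2.imread(f"pics/{sys.argv[1]}_raw.png").astype(int); z=float(sys.argv[2]); x0,x1,y0,y1=map(int,sys.argv[3:7])
c=calibration("wrist")
roi=np.zeros(f.shape[:2],bool); roi[y0:y1,x0:x1]=1
dark=roi&(f.max(2)<90); amber=dark&(f[...,2]>2*f[...,1]+12); black=dark&~amber&(f.max(2)<50)
for n,m,h in(("black",black,z),("amber+black",amber|black,None)):
    m=cv2.morphologyEx(m.astype(np.uint8),cv2.MORPH_OPEN,np.ones((3,3)))
    cs,_=cv2.findContours(m,cv2.RETR_EXTERNAL,cv2.CHAIN_APPROX_NONE)
    for k in sorted(cs,key=cv2.contourArea)[-2:]:
        (u,v),r=cv2.minEnclosingCircle(k); print(n,cv2.boundingRect(k),(round(u,1),round(v,1)),round(r,1),cv2.contourArea(k),"cap top->",onz(c,[(u,v)],z)[0,:2],"shoulder->",onz(c,[(u,v)],z-.064)[0,:2])
E
python3 blob.py w1 .15 215 300 125 215
```

```text
black (230, 143, 53, 60) (256.5, 172.5) 29.6 2326.0 cap top-> [0.4085 0.3067] shoulder-> [0.4084 0.2945]
amber+black (230, 143, 53, 60) (256.5, 172.5) 29.6 2326.0 cap top-> [0.4085 0.3067] shoulder-> [0.4084 0.2945]
```

```bash
sed -i 's/amber=dark.*; black/amber=dark\&(f[...,2]>1.6*f[...,0]+6); black/' blob.py; python3 blob.py w1 .15 215 300 125 215; python3 -c "
import cv2;f=cv2.imread('pics/w1_raw.png');print([f[v,256].tolist() for v in range(140,210,4)]);print([f[187,u].tolist() for u in range(228,290,4)])"
```

```text
black (237, 162, 40, 41) (256.0, 182.1) 20.2 1178.5 cap top-> [0.4076 0.2982] shoulder-> [0.4073 0.2838]
amber+black (230, 143, 53, 60) (256.5, 172.5) 29.6 2326.0 cap top-> [0.4085 0.3067] shoulder-> [0.4084 0.2945]
[[52, 52, 53], [8, 10, 19], [11, 16, 34], [10, 14, 36], [10, 15, 37], [10, 16, 37], [14, 14, 13], [27, 25, 25], [26, 24, 24], [16, 15, 16], [16, 14, 14], [16, 16, 15], [18, 17, 16], [18, 15, 16], [17, 14, 14], [14, 13, 13], [145, 143, 142], [147, 145, 146]]
[[131, 130, 132], [124, 123, 124], [8, 11, 23], [16, 15, 14], [16, 17, 15], [17, 15, 16], [26, 22, 23], [16, 15, 15], [17, 16, 15], [16, 15, 15], [18, 17, 16], [14, 12, 12], [5, 8, 20], [153, 150, 148], [151, 149, 148], [150, 149, 147]]
```

>>> move_arm(jaw=[0, 0, 0, 0, 0, 255, 255, 255, 255, 255], dp=[[0.0083, 0.005, 0], [0, 0, 0.058], [0, 0, 0.058], [0, 0, 0.058], [0, 0, 0], [0, 0, 0], [0, 0, 0], [0, 0, 0], [0, 0, 0], [0, 0, 0]], rotation=[[0, 0, 0], [0, 0, 0], [0, 0, 0], [0, 0, 0], [0, 0, 0], [0, 0, 0], [0, 0, 0], [0, 0, 0], [0, 0, 0], [0, 0, 0]], squeeze=50)

```text
clock: 4.65
position: [0.4076, 0.2974, 0.1174]
tool_rot: [3.14, -0.001, 1.518]
force: [-2.9, -1.0, 13.3]
grip_width: 0.0329
```

>>> move_arm(jaw=[255, 255, 255, 255, 255, 255, 255], dp=[[0, 0, 0], [0, 0, -0.01], [0, 0, -0.03], [0, 0, -0.06], [0, 0, -0.06], [0, 0, 0], [0, 0, 0]], rotation=[[0, 0, 0], [0, 0, 0], [0, 0, 0], [0, 0, 0], [0, 0, 0], [0, 0, 0], [0, 0, 0]])

```text
clock: 5.52
position: [0.407, 0.2963, 0.2438]
tool_rot: [-3.141, 0.001, 1.517]
force: [-0.4, -0.0, -4.2]
grip_width: 0.0325
```

```bash
python3 cap.py .25 .407 .2965 w2
python3 - <<'E'
import cv2
a=cv2.imread('pics/w2.png')
from workcell import grab_frame
b=grab_frame("top")
cv2.imwrite('pics/top2.png',b)
import numpy as np
b=cv2.resize(b[120:300,100:340],None,fx=1.6,fy=1.6); c=np.zeros((384,b.shape[1],3),np.uint8); c[:b.shape[0]]=b
cv2.imwrite('pics/m2.png',cv2.resize(np.hstack([a,c]),(800,int(384*800/(512+b.shape[1])))))
E
```

```text
5.525 [0.407  0.2963 0.2438] [-3.1415  0.0006  1.5172] cam [0.4126 0.3606 0.387 ]
expected px [249.4774 245.479 ] r 32.897764541061534
```

View pics/m2.png

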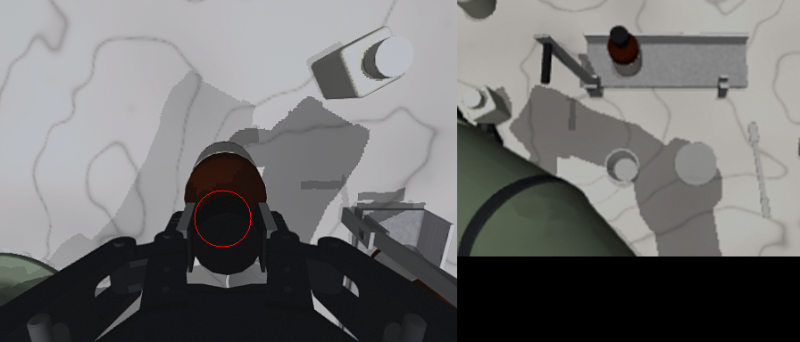

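The medium cap is held (width 32.5 mm) and the bottle hangs upright. Its amber shoulder edge tops out at about (254,171) in full wrist pixels. I'll work out the hold offset.

```bash
cat > off.py <<'E'
import sys
from h import *
f=cv2.imread(f"pics/{sys.argv[1]}_raw.png").astype(int); H=float(sys.argv[2])  # bottle top z now
c=calibration("wrist"); p=bot.observe()["position"]
am=(f[...,2]>1.6*f[...,0]+6)&(f.max(2)<110); am[:, :190]=0; am[:,320:]=0; am[:100]=0;am[280:]=0
m=cv2.morphologyEx(am.astype(np.uint8),cv2.MORPH_OPEN,np.ones((3,3)))
x,y,w,h=cv2.boundingRect(m); print("bbox",x,y,w,h)
q=onz(c,[(x+w/2,y),(x,y+h/2),(x+w,y+h/2)],H-.064); print(q, "centre y",q[0,1]-.03,"x",(q[1,0]+q[2,0])/2,"tcp",p)
E
python3 off.py w2 .276
```

```text
bbox 207 171 91 65
[[0.40977894 0.32857106 0.212     ]
 [0.3799419  0.3092569  0.212     ]
 [0.43738899 0.3063121  0.212     ]] centre y 0.29857106338581396 x 0.40866544498126256 tcp [0.40674287 0.29630212 0.24310774]
```

>>> move_arm(jaw=[255, 255, 255, 255, 255, 255, 255, 255, 255, 255], dp=[[-0.055, 0.017, 0], [-0.055, 0.017, 0], [-0.055, 0.017, 0], [-0.055, 0.017, 0], [-0.05, 0.05, 0], [-0.05, 0.05, 0], [-0.05, 0.05, 0], [-0.0025, 0.05, 0], [0, 0.05, 0], [0, 0, 0]], rotation=[[0, 0, 0], [0, 0, 0], [0, 0, 0], [0, 0, 0], [0, 0, 0], [0, 0, 0], [0, 0, 0], [0, 0, 0], [0, 0, 0], [0, 0, 0]])

```text
clock: 6.88
position: [0.6465, -0.0142, 0.2417]
tool_rot: [-3.139, -0.001, 1.517]
force: [-1.9, -0.9, -3.9]
grip_width: 0.0323
```

>>> move_arm(jaw=[255, 255, 255], dp=[[0, 0, 0.05], [0, 0, 0], [0, 0, 0]], rotation=[[0, 0, 0], [0, 0, 0], [0, 0, 0]])

```text
clock: 7.25
position: [0.6454, -0.0141, 0.2049]
tool_rot: [3.141, -0.0, 1.518]
force: [0.0, 0.1, -3.7]
grip_width: 0.0328
```

```bash
python3 cap.py .205 .6505 .105 w3; python3 -c "
from h import *
cv2.imwrite('pics/top3.png',grab_frame('top'))
cv2.imwrite('pics/scene3.png',grab_frame('scene'))
b=cv2.imread('pics/scene3.png')[140:300,150:370]
cv2.imwrite('pics/s3.png',cv2.resize(b,None,fx=3,fy=3))
"
```

```text
7.25 [ 0.6454 -0.0141  0.2049] [ 3.1415 -0.0002  1.5177] cam [0.6509 0.0501 0.3482]
expected px [246.4479 -11.8123] r 38.969620366846236
```

View pics/w3.png

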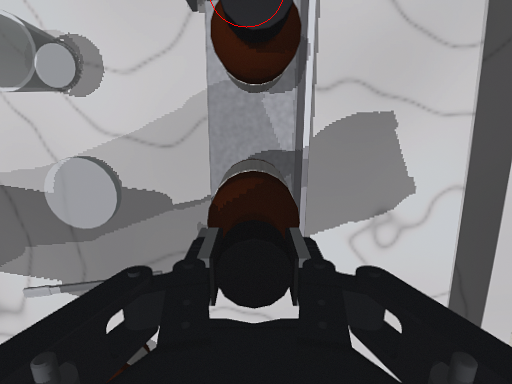

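The wrist picture shows the held medium bottle's centre at column ~254. The large bottle's amber shoulder spans columns 210–300 with its near edge at row ~83, and the board's front edge is at column ~208. I'll compute from these.

Run:
```python
from h import *
np.set_printoptions(precision=4,suppress=True)
c=calibration("wrist")
def S(P): d=P[:,:2]-[.647,.025]; return np.c_[.9986*d[:,0]-.053*d[:,1], .053*d[:,0]+.9986*d[:,1]]
f=cv2.imread('pics/w3_raw.png').astype(int)
am=(f[...,2]>1.6*f[...,0]+6)&(f.max(2)<110)
for n,a,z in(("large",am[20:110,195:315],.141),("held",am[150:240,195:315],.1735)):
    m=cv2.morphologyEx(a.astype(np.uint8),cv2.MORPH_OPEN,np.ones((3,3)));x,y,w,h=cv2.boundingRect(m)
    y+=20 if n=="large" else 150; x+=195; print(n,x,y,w,h)
    if n=="large": q=S(onz(c,[(x+w/2,y+h),(x,35),(x+w,35)],z)); print(q,"sy",q[0,1]+.03)
    else: q=S(onz(c,[(x+w/2,y),(x,y+45),(x+w,y+45)],z)); print(q,"sy",q[0,1]-.03)
print("board front",S(onz(c,[(208,110),(208,150)],.03)),"panel",S(onz(c,[(297,150)],.08)))
print("tcp",S(bot.observe()["position"][None]))
g=f[130].mean(1); print(g[200:215].astype(int),g[290:318].astype(int))
```

```text
large 211 20 90 64
[[ 0.0045  0.047 ]
 [-0.025   0.0774]
 [ 0.0339  0.0775]] sy 0.07696446977409599
held 208 171 91 64
[[ 0.0029 -0.007 ]
 [-0.0263 -0.0363]
 [ 0.0321 -0.0363]] sy -0.036991429347156705
board front [[-0.0455  0.0325]
 [-0.0471 -0.0099]] panel [[ 0.0433 -0.0044]]
tcp [[ 0.0008 -0.0393]]
[166 166 166 166 167 166 167 169 130 124 135 133 131 132 134] [156 156 153 152 130 125  81  86  87  88  89  86  86 110 211 204 203 203
 204 190 112 122 125 186 197 195 194 195]
```

>>> move_arm(jaw=[255, 255, 255, 255, 255, 255, 255, 255], dp=[[0, -0.001, 0.034], [0, 0, 0.03], [0, 0, 0], [0.02, 0, 0], [0.02, 0, 0], [0.021, 0, 0], [0, 0, 0], [0, 0, 0]], rotation=[[0, 0, 0], [0, 0, 0], [0, 0, 0], [0, 0, 0], [0, 0, 0], [0, 0, 0], [0, 0, 0], [0, 0, 0]])

```text
clock: 8.4
position: [0.6471, 0.0343, 0.1529]
tool_rot: [3.142, 0.0, 1.518]
force: [0.2, -0.3, -2.9]
grip_width: 0.0329
```

>>> move_arm(jaw=[255, 255, 255], dp=[[0, 0, 0.003], [0, 0, 0.003], [0, 0, 0]], rotation=[[0, 0, 0], [0, 0, 0], [0, 0, 0]])

```text
clock: 8.78
position: [0.647, 0.0342, 0.1479]
tool_rot: [-3.141, 0.0, 1.517]
force: [-0.7, 0.5, -3.6]
grip_width: 0.0326
```

>>> move_arm(jaw=[255, 255, 255], dp=[[0, 0, 0.0015], [0, 0, 0], [0, 0, 0]], rotation=[[0, 0, 0], [0, 0, 0], [0, 0, 0]])

```text
clock: 9.15
position: [0.6473, 0.0345, 0.1475]
tool_rot: [3.141, 0.0, 1.517]
force: [-2.3, -1.0, 6.0]
grip_width: 0.033
```

Contact at 6 N. I'll release and rise.

>>> move_arm(jaw=[200, 150, 100, 60, 0, 0, 0, 0, 0, 0], dp=[[0, 0, 0], [0, 0, 0], [0, 0, 0], [0, 0, 0], [0, 0, 0], [0, 0, 0], [0, 0, -0.04], [0, 0, -0.05], [0, 0, -0.05], [0, 0, 0]], rotation=[[0, 0, 0], [0, 0, 0], [0, 0, 0], [0, 0, 0], [0, 0, 0], [0, 0, 0], [0, 0, 0], [0, 0, 0], [0, 0, 0], [0, 0, 0]])

```text
clock: 10.4
position: [0.6483, 0.0348, 0.262]
tool_rot: [3.137, -0.001, 1.517]
force: [-0.6, 0.5, -0.9]
grip_width: 0.0855
```

>>> move_arm(jaw=[0, 0, 0, 0], dp=[[-0.04, 0, -0.01], [-0.04, 0, 0], [0, 0, 0], [0, 0, 0]], rotation=[[0, 0, 0], [0, 0, 0], [0, 0, 0], [0, 0, 0]])

```text
clock: 10.9
position: [0.6435, -0.0288, 0.2664]
tool_rot: [-3.141, -0.0, 1.518]
force: [0.4, 1.0, 0.2]
grip_width: 0.0854
```

```bash
python3 cap.py .18 .6478 .038 w4
```

```text
10.9 [ 0.6435 -0.0288  0.2664] [-3.1409 -0.0005  1.5179] cam [0.6492 0.0353 0.4097]
expected px [252.1007 113.7125] r 22.13281807568258
```

View pics/w4.png

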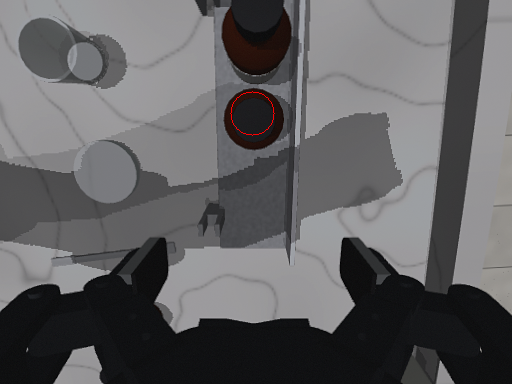

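The medium bottle stands upright next to the large one, with its cap on the expected circle near (253,114). I'll measure the gap.

Run:
```python
from h import *
np.set_printoptions(precision=4,suppress=True)
c=calibration("wrist")
def S(P): d=P[:,:2]-[.647,.025]; return np.c_[.9986*d[:,0]-.053*d[:,1], .053*d[:,0]+.9986*d[:,1]]
f=cv2.imread('pics/w4_raw.png').astype(int)
am=((f[...,2]>1.6*f[...,0]+6)|(f.max(2)<40))&(f.max(2)<110)
for a,r0,z in((am[0:82,218:292],0,.141),(am[82:160,218:287],82,.116)):
    m=cv2.morphologyEx(a.astype(np.uint8),cv2.MORPH_OPEN,np.ones((3,3)));x,y,w,h=cv2.boundingRect(m);x+=218;y+=r0
    q=S(onz(c,[(x+w/2,y+h),(x+w/2,y),(x+w/2,y+h/2)],z)); print(x,y,w,h,"near",q[0],"near+30mm",q[0,1]+.03,"far",q[1],"mid",q[2])
print("board front/panel front/end",S(onz(c,[(217,175)],.03)),S(onz(c,[(291,200)],.08)),S(onz(c,[(250,248)],.03)))
```

```text
222 0 69 75 near [0.0037 0.0466] near+30mm 0.07660646854273565 far [0.0034 0.1051] mid [0.0035 0.0766]
225 89 59 60 near [ 0.0022 -0.0204] near+30mm 0.009633909938496738 far [0.002  0.0372] mid [0.0021 0.0091]
board front/panel front/end [[-0.0479 -0.0643]] [[ 0.0459 -0.0844]] [[-0.0037 -0.1708]]
```

>>> move_arm(jaw=[0, 0, 0, 0, 0, 0, 0, 0, 0], dp=[[-0.045, -0.0325, 0], [-0.045, -0.0325, 0], [-0.045, -0.0325, 0], [-0.045, -0.0325, 0], [-0.045, -0.0325, 0.015], [-0.045, -0.0325, 0.015], [-0.045, -0.0325, 0.015], [0, 0, 0], [0, 0, 0]], rotation=[[0, 0, 0], [0, 0, 0], [0, 0, 0], [0, 0, 0], [0, 0, 0], [0, 0, 0], [0, 0, 0], [0, 0, 0], [0, 0, 0]])

```text
clock: 12.08
position: [0.4493, -0.2703, 0.231]
tool_rot: [3.141, -0.0, 1.519]
force: [0.8, -0.9, 0.8]
grip_width: 0.0855
```

```bash
python3 cap.py .12 .448 -.273 w5; python3 blob.py w5 .12 205 310 120 225
```

```text
12.075 [ 0.4493 -0.2703  0.231 ] [ 3.1411 -0.0005  1.5188] cam [ 0.4548 -0.2062  0.3744]
expected px [250.     193.1304] r 18.642790380425783
black (235, 172, 38, 40) (253.4, 191.6) 19.9 1106.0 cap top-> [ 0.4514 -0.2715] shoulder-> [ 0.4505 -0.288 ]
amber+black (227, 153, 53, 59) (253.2, 182.1) 29.3 2252.0 cap top-> [ 0.4517 -0.2627] shoulder-> [ 0.4509 -0.2769]
```

>>> move_arm(jaw=[0, 0, 0, 0, 0, 255, 255, 255, 255, 255], dp=[[-0.0034, 0.001, 0.03], [0, 0, 0.05], [0, 0, 0.05], [0, 0, 0.051], [0, 0, 0], [0, 0, 0], [0, 0, 0], [0, 0, 0], [0, 0, 0], [0, 0, 0]], rotation=[[0, 0, 0], [0, 0, 0], [0, 0, 0], [0, 0, 0], [0, 0, 0], [0, 0, 0], [0, 0, 0], [0, 0, 0], [0, 0, 0], [0, 0, 0]])

```text
clock: 13.38
position: [0.4496, -0.2746, 0.0873]
tool_rot: [3.14, 0.001, 1.517]
force: [-4.1, 0.8, 12.9]
grip_width: 0.0332
```

>>> move_arm(jaw=[255, 255, 255, 255, 255, 255, 255], dp=[[0, 0, 0], [0, 0, -0.01], [0, 0, -0.03], [0, 0, -0.06], [0, 0, -0.06], [0, 0, 0], [0, 0, 0]], rotation=[[0, 0, 0], [0, 0, 0], [0, 0, 0], [0, 0, 0], [0, 0, 0], [0, 0, 0], [0, 0, 0]])

```text
clock: 14.25
position: [0.4488, -0.2742, 0.2138]
tool_rot: [-3.141, 0.0, 1.517]
force: [0.2, 0.5, -2.3]
grip_width: 0.0327
```

```bash
python3 cap.py .25 .45 -.273 w6; python3 off.py w6 .246
```

```text
14.25 [ 0.4488 -0.2742  0.2138] [-3.1412  0.0001  1.5173] cam [ 0.4544 -0.2099  0.3571]
expected px [251.2615 274.1651] r 40.866419171868934
bbox 208 173 91 61
[[ 0.45220414 -0.24301643  0.182     ]
 [ 0.42241383 -0.26109906  0.182     ]
 [ 0.47993209 -0.26405814  0.182     ]] centre y -0.27301642934754633 x 0.4511729594446179 tcp [ 0.44859525 -0.27399223  0.21330305]
```

>>> move_arm(jaw=[255, 255, 255, 255, 255, 255, 255, 255, 255, 255], dp=[[0.0482, 0.0377, 0], [0.0482, 0.0377, 0], [0.0482, 0.0377, 0], [0.0482, 0.0377, 0], [0.0482, 0.0377, 0], [0.0482, 0.0377, 0], [0, 0, 0], [0, 0, 0.05], [0, 0, 0.05], [0, 0, 0]], rotation=[[0, 0, 0], [0, 0, 0], [0, 0, 0], [0, 0, 0], [0, 0, 0], [0, 0, 0], [0, 0, 0], [0, 0, 0], [0, 0, 0], [0, 0, 0]])

```text
clock: 15.55
position: [0.6399, -0.0533, 0.1307]
tool_rot: [-3.135, 0.0, 1.517]
force: [0.3, 0.9, -1.7]
grip_width: 0.033
```

>>> move_arm(jaw=[255, 255], dp=[[0, 0, 0.01], [0, 0, 0]], rotation=[[0, 0, 0], [0, 0, 0]])

```text
clock: 15.8
position: [0.6425, -0.0529, 0.1268]
tool_rot: [3.141, 0.0, 1.517]
force: [0.3, -0.1, -2.4]
grip_width: 0.0329
```

```bash
python3 cap.py .18 .6478 .0345 w7
python3 - <<'E'
from h import *
np.set_printoptions(precision=4,suppress=True)
c=calibration("wrist")
def S(P): d=P[:,:2]-[.647,.025]; return np.c_[.9986*d[:,0]-.053*d[:,1], .053*d[:,0]+.9986*d[:,1]]
print("tcp",S(bot.observe()["position"][None]))
E
```

```text
15.8 [ 0.6425 -0.0529  0.1268] [3.1409 0.0001 1.5173] cam [0.648  0.0113 0.2701]
expected px [248.7559  33.051 ] r 60.079363901814574
tcp [[-0.0002 -0.078 ]]
```

View pics/w7.png

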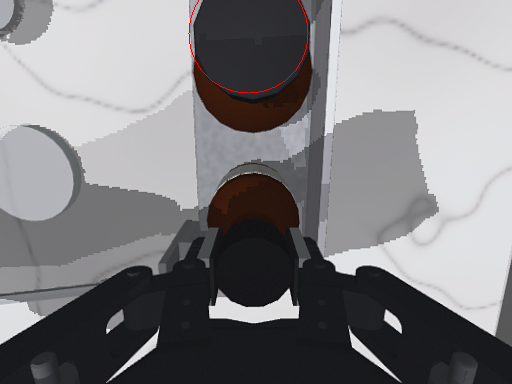

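Run:
```python
from h import *
c=calibration("wrist")
a=onz(c,[(253,132)],.116)[0]; b=onz(c,[(253,172)],.0955)[0]
print(a,b,"gap",a[1]-b[1])
```

```text
[0.6473633  0.00378686 0.116     ] [ 0.64600428 -0.02130902  0.0955    ] gap 0.025095885374615597
```

>>> move_arm(jaw=[255, 255, 255, 255, 255, 255], dp=[[0, 0, 0.006], [0.012, 0, 0], [0.0115, 0, 0], [0, 0, 0], [0, 0, 0.003], [0, 0, 0]], rotation=[[0, 0, 0], [0, 0, 0], [0, 0, 0], [0, 0, 0], [0, 0, 0], [0, 0, 0]])

```text
clock: 16.6
position: [0.6431, -0.0344, 0.1186]
tool_rot: [-3.141, 0.0, 1.517]
force: [0.2, 0.9, -2.1]
grip_width: 0.0324
```

>>> move_arm(jaw=[255, 255], dp=[[0, 0, 0.0015], [0, 0, 0]], rotation=[[0, 0, 0], [0, 0, 0]])

```text
clock: 16.85
position: [0.6432, -0.0341, 0.1177]
tool_rot: [-3.142, 0.0, 1.517]
force: [0.1, 0.2, -2.2]
grip_width: 0.0329
```

>>> move_arm(jaw=[255, 255], dp=[[0, 0, 0.0015], [0, 0, 0]], rotation=[[0, 0, 0], [0, 0, 0]])

```text
clock: 17.1
position: [0.6435, -0.0339, 0.1174]
tool_rot: [3.141, 0.0, 1.517]
force: [-4.3, -0.0, 12.6]
grip_width: 0.0328
```

>>> move_arm(jaw=[200, 150, 100, 60, 0, 0, 0, 0, 0, 0], dp=[[0, 0, 0], [0, 0, 0], [0, 0, 0], [0, 0, 0], [0, 0, 0], [0, 0, 0], [0, 0, -0.03], [0, 0, -0.065], [0, 0, -0.065], [0, 0, 0]], rotation=[[0, 0, 0], [0, 0, 0], [0, 0, 0], [0, 0, 0], [0, 0, 0], [0, 0, 0], [0, 0, 0], [0, 0, 0], [0, 0, 0], [0, 0, 0]])

```text
clock: 18.35
position: [0.6448, -0.0338, 0.2486]
tool_rot: [3.135, -0.0, 1.517]
force: [0.5, -0.6, -1.3]
grip_width: 0.0852
```

>>> move_arm(jaw=[0, 0, 0, 0], dp=[[-0.06, 0, -0.06], [0, 0, -0.065], [0, 0, -0.06], [0, 0, 0]], rotation=[[0, 0, 0], [0, 0, 0], [0, 0, 0], [0, 0, 0]])

```text
clock: 18.85
position: [0.6417, -0.0779, 0.3917]
tool_rot: [3.137, 0.0, 1.517]
force: [-0.2, 0.8, -1.2]
grip_width: 0.0857
```

```bash
python3 cap.py .15 .6435 -.033 w8; python3 -c "
from h import *
print(bot.observe()['qpos'])
cv2.imwrite('pics/scene8.png',grab_frame('scene'))"
```

```text
18.85 [ 0.6417 -0.0779  0.3917] [3.137  0.     1.5172] cam [ 0.6467 -0.0137  0.535 ]
expected px [250.8168 132.365 ] r 12.993557471878093
[ 0.37057783  0.4915786  -0.55382051  1.29313012  0.25411796  1.4244139
 -0.21946238]
```

View pics/w8.png

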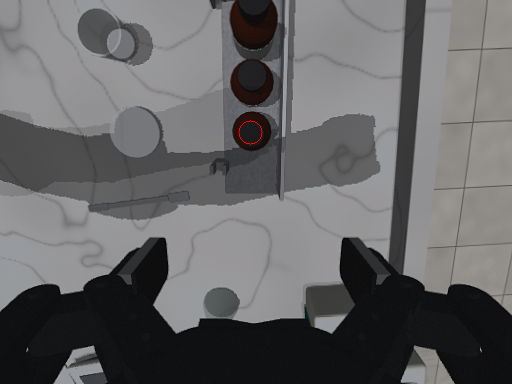

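All three bottles stand in line, with caps at about (255,10), (252,77) and (251,131). The small cap lies on its expected circle. Next is the bar: turn the jaws to shelf y.

>>> move_arm(jaw=[0, 0, 0, 0, 0, 0, 0, 0, 0, 0], dp=[[0, 0, 0], [0, 0, 0], [0, 0, 0], [0, 0, 0], [0, 0, 0], [0, 0, 0], [0, 0, 0], [0, 0, 0], [0, 0, 0], [0, 0, 0]], rotation=[[0, 0, -0.0556], [0, 0, -0.0556], [0, 0, -0.0556], [0, 0, -0.0556], [0, 0, -0.0556], [0, 0, -0.0556], [0, 0, -0.0556], [0, 0, -0.0556], [0, 0, -0.0556], [0, 0, 0]])

```text
clock: 20.2
position: [0.6406, -0.0783, 0.3871]
tool_rot: [3.141, -0.002, 3.089]
force: [-0.1, -0.5, -0.5]
grip_width: 0.0856
```

```bash
cat > st.py <<'E'
from h import *
np.set_printoptions(precision=4,suppress=True)
o=bot.observe();d=o["position"][:2]-[.647,.025]
print("s",.9986*d[0]-.053*d[1],.053*d[0]+.9986*d[1],o["position"][2],"rot",o["tool_rot"],"q",o["qpos"],"F",o["force"])
E
python3 st.py
python3 - <<'E'
from h import *
# handle rod in top view: sharpen estimate
for n in("top","scene"):
    c=calibration(n); x=np.array([.9986,-.053]);y=np.array([.053,.9986])
    for th in(1.65,1.69,1.73):
        P=[np.r_[np.array([.647,.025])+sx*x+(.15-.245*np.cos(th))*y,.07+.245*np.sin(th)] for sx in(-.0575,-.1225)]
        print(n,th,proj(c,P).round(1).tolist())
    f=cv2.imread(f"pics/{n}0.png"); (x0,x1,y0,y1)=(150,175,140,185) if n=="top" else (305,335,175,205)
    m=(f[y0:y1,x0:x1].max(2)<35); v,u=np.nonzero(m); print("rod px",u.min()+x0,u.max()+x0,v.min()+y0,v.max()+y0,"med",np.median(u)+x0,np.median(v)+y0)
E
```

```text
s -0.000942257209207543 -0.1034865865672421 0.3871080373155558 rot [ 3.141  -0.0022  3.0889] q [ 0.5492  0.5668 -0.8875  1.2845  0.4299  1.4856  1.2242] F [-0.0793 -0.452  -0.5107]
top 1.65 [[167.2, 151.5], [165.5, 179.4]]
top 1.69 [[163.0, 151.6], [161.2, 179.6]]
top 1.73 [[158.9, 151.9], [157.1, 179.7]]
rod px 159 174 150 177 med 162.0 163.0
scene 1.65 [[301.6, 196.3], [324.2, 179.1]]
scene 1.69 [[305.2, 199.6], [327.8, 182.2]]
scene 1.73 [[308.8, 203.0], [331.3, 185.4]]
rod px 310 328 182 199 med 319.0 189.5
```

>>> move_arm(jaw=[0, 0, 0, 0, 0, 0, 0, 0], dp=[[0.0219, 0.0589, 0], [0.0219, 0.0589, 0], [0.0219, 0.0589, 0], [0.0219, 0.0589, 0], [0.0219, 0.0589, 0], [0.0219, 0.0589, 0], [0, 0, 0], [0, 0, 0]], rotation=[[0, 0, 0], [0, 0, 0], [0, 0, 0], [0, 0, 0], [0, 0, 0], [0, 0, 0], [0, 0, 0], [0, 0, 0]])

```text
clock: 21.2
position: [0.5507, 0.2092, 0.3881]
tool_rot: [-3.141, -0.001, 3.086]
force: [0.2, -0.2, 0.5]
grip_width: 0.0856
```

```bash
python3 st.py; python3 -c "
from h import *
c=calibration('wrist'); x=np.array([.9986,-.053]);y=np.array([.053,.9986])
P=[np.r_[np.array([.647,.025])+sx*x+.1792*y,.3133] for sx in(-.0575,-.106,-.1225)]
q=proj(c,P);print(q)
f=grab_frame('wrist')
for a in q: cv2.circle(f,tuple(int(v) for v in a),3,(0,0,255),1)
cv2.imwrite('pics/w9.png',f)"
```

```text
s -0.10594388146801785 0.1788720224443706 0.38807286478602443 rot [-3.1409 -0.0006  3.0865] q [ 0.1632  0.4732 -0.9506  1.4408  0.3844  1.424   0.7248] F [ 0.2189 -0.1783  0.4941]
[[255.10695589 256.3744589 ]
 [255.14516221 200.35295218]
 [255.15833675 179.83440526]]
```

View pics/w9.png

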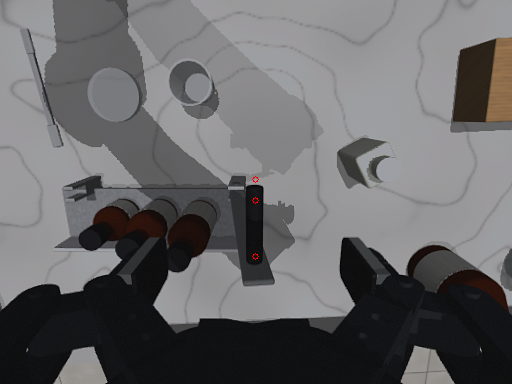

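The rod lies at column 255, from tip row 185 to about row 262, and is well centred on the predicted points. I'll descend and grip it.

>>> move_arm(jaw=[0, 0, 0, 0, 255, 255, 255, 255, 255, 255], dp=[[0, 0, 0.04], [0, 0, 0.04], [0, 0, 0.037], [0, 0, 0], [0, 0, 0], [0, 0, 0], [0, 0, 0], [0, 0, 0], [0, 0, 0], [0, 0, 0]], rotation=[[0, 0, 0], [0, 0, 0], [0, 0, 0], [0, 0, 0], [0, 0, 0], [0, 0, 0], [0, 0, 0], [0, 0, 0], [0, 0, 0], [0, 0, 0]], squeeze=30)

```text
clock: 22.5
position: [0.5507, 0.2098, 0.2955]
tool_rot: [3.141, 0.001, 3.09]
force: [-1.5, -0.3, 5.8]
grip_width: 0.013
```

```bash
python3 st.py; python3 -c "
import numpy as np
th=np.linspace(1.69,0,20);y=150-245*np.cos(th);z=70+245*np.sin(th)
print(np.c_[th[1:],np.diff(y)/800,-np.diff(z)/800].round(4).tolist())"
```

```text
s -0.10594758348290878 0.17945511077083054 0.2954849560217371 rot [3.1414 0.0005 3.0895] q [ 0.1537  0.5391 -0.9239  1.5874  0.4481  1.2407  0.6691] F [-1.4869 -0.2874  5.8384]
[[1.6011, -0.0272, -0.002], [1.5121, -0.0272, 0.0004], [1.4232, -0.0271, 0.0028], [1.3342, -0.0267, 0.0052], [1.2453, -0.0262, 0.0076], [1.1563, -0.0254, 0.0098], [1.0674, -0.0244, 0.0121], [0.9784, -0.0232, 0.0142], [0.8895, -0.0219, 0.0162], [0.8005, -0.0204, 0.0181], [0.7116, -0.0187, 0.0198], [0.6226, -0.0168, 0.0214], [0.5337, -0.0149, 0.0228], [0.4447, -0.0128, 0.024], [0.3558, -0.0106, 0.0251], [0.2668, -0.0083, 0.0259], [0.1779, -0.006, 0.0266], [0.0889, -0.0036, 0.027], [0.0, -0.0012, 0.0272]]
```

Rod held (13 mm). Swing along the arc.

>>> move_arm(jaw=[255, 255, 255, 255, 255, 255, 255, 255, 255, 255], dp=[[0, -0.0272, -0.002], [0, -0.0272, 0.0004], [0, -0.0271, 0.0028], [0, -0.0267, 0.0052], [0, -0.0262, 0.0076], [0, -0.0254, 0.0098], [0, -0.0244, 0.0121], [0, -0.0232, 0.0142], [0, -0.0219, 0.0162], [0, -0.0204, 0.0181]], rotation=[[0, 0, 0], [0, 0, 0], [0, 0, 0], [0, 0, 0], [0, 0, 0], [0, 0, 0], [0, 0, 0], [0, 0, 0], [0, 0, 0], [0, 0, 0]])

```text
clock: 23.75
position: [0.5399, 0.0091, 0.2265]
tool_rot: [3.142, -0.0, 3.089]
force: [-1.4, 2.3, -1.3]
grip_width: 0.0129
```

```bash
python3 st.py
```

```text
s -0.10607394732993863 -0.02156542041386794 0.22652136246686974 rot [ 3.1415 -0.0005  3.0894] q [ 0.5216  0.5255 -0.9023  1.798   0.4708  1.0501  0.9612] F [-1.3793  2.279  -1.2704]
```

>>> move_arm(jaw=[255, 255, 255, 255, 255, 255, 255, 255, 255, 255], dp=[[0, -0.0187, 0.0198], [0, -0.0168, 0.0214], [0, -0.0149, 0.0228], [0, -0.0128, 0.024], [0, -0.0106, 0.0251], [0, -0.0083, 0.0259], [0, -0.006, 0.0266], [0, -0.0036, 0.027], [0, -0.0012, 0.022], [0, 0, 0]], rotation=[[0, 0, 0], [0, 0, 0], [0, 0, 0], [0, 0, 0], [0, 0, 0], [0, 0, 0], [0, 0, 0], [0, 0, 0], [0, 0, 0], [0, 0, 0]])

```text
clock: 25.0
position: [0.5364, -0.0641, 0.0547]
tool_rot: [-3.142, -0.001, 3.09]
force: [-0.0, -0.0, -1.1]
grip_width: 0.0131
```

```bash
python3 st.py
```

```text
s -0.10574006186476818 -0.09481690977290404 0.05471434097935056 rot [-3.1416 -0.0007  3.0898] q [ 0.5204  0.7502 -0.7216  1.9233  0.7229  0.7487  0.8934] F [-0.038  -0.0273 -1.0833]
```

>>> move_arm(jaw=[255, 255, 255, 255], dp=[[0, 0, 0.002], [0, 0, 0.002], [0, 0, 0], [0, 0, 0]], rotation=[[0, 0, 0], [0, 0, 0], [0, 0, 0], [0, 0, 0]])

```text
clock: 25.5
position: [0.5364, -0.0641, 0.0529]
tool_rot: [-3.142, 0.0, 3.09]
force: [-1.1, -0.1, 1.1]
grip_width: 0.0127
```

>>> move_arm(jaw=[255, 255, 255, 255], dp=[[0, 0, 0.002], [0, 0, 0.001], [0, 0, 0], [0, 0, 0]], rotation=[[0, 0, 0], [0, 0, 0], [0, 0, 0], [0, 0, 0]])

```text
clock: 26.0
position: [0.5365, -0.0641, 0.0506]
tool_rot: [-3.141, 0.0, 3.09]
force: [-4.4, 0.2, 9.9]
grip_width: 0.0127
```

Stop reached at 10 N. I'll release and withdraw.

>>> move_arm(jaw=[200, 150, 80, 0, 0, 0, 0, 0, 0, 0], dp=[[0, 0, 0], [0, 0, 0], [0, 0, 0], [0, 0, 0], [0, 0, 0], [0, 0, -0.03], [0, 0, -0.05], [0, 0, -0.06], [0, 0, -0.06], [0, 0, -0.05]], rotation=[[0, 0, 0], [0, 0, 0], [0, 0, 0], [0, 0, 0], [0, 0, 0], [0, 0, 0], [0, 0, 0], [0, 0, 0], [0, 0, 0], [0, 0, 0]])

```text
clock: 27.25
position: [0.5363, -0.064, 0.2522]
tool_rot: [-3.141, 0.001, 3.09]
force: [-0.4, -0.7, -0.9]
grip_width: 0.0853
```

>>> move_arm(jaw=[0, 0, 0, 0], dp=[[0.06, 0, -0.04], [0.06, 0, 0], [0, 0, 0], [0, 0, 0]], rotation=[[0, 0, 0], [0, 0, 0], [0, 0, 0], [0, 0, 0]])

```text
clock: 27.75
position: [0.4409, -0.0593, 0.2825]
tool_rot: [-3.141, 0.001, 3.089]
force: [0.4, -0.2, -0.2]
grip_width: 0.0854
```

```bash
python3 st.py; python3 -c "
from h import *
s=calibration('scene');t=calibration('top')
f=grab_frame('scene');cv2.imwrite('pics/scene10.png',f);cv2.imwrite('pics/top10.png',grab_frame('top'))
x=np.array([.9986,-.053]);y=np.array([.053,.9986])
P=[np.r_[np.array([.647,.025])+sx*x+sy*y,z] for sx,sy,z in((-.0575,-.095,.07),(-.122,-.095,.07),(0,.08,.205),(0,.0095,.18),(0,-.0575,.15))]
for a in proj(s,P): cv2.circle(f,tuple(int(round(v)) for v in a),2,(0,0,255),1)
cv2.imwrite('pics/s10.png',cv2.resize(f[110:300,150:390],None,fx=3,fy=3))"
```

```text
s -0.20134689318214855 -0.09515149984906139 0.2825435678268918 rot [-3.1412  0.0007  3.089 ] q [ 0.8494  0.293  -1.0185  1.9486  0.2874  1.0536  1.2238] F [ 0.4352 -0.2171 -0.1986]
```

View pics/s10.png

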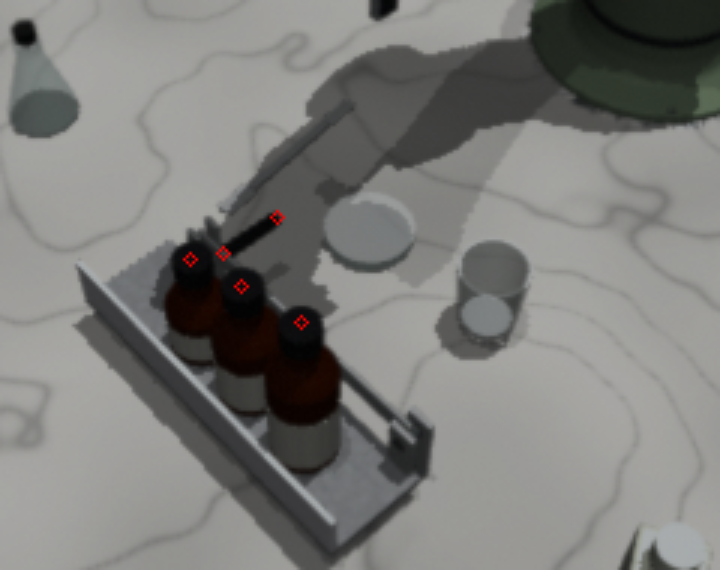

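In the last picture, all three caps sit on their predicted points. The rod runs between the predicted level-bar points (223,254) and (277,217), and the bystanders look undisturbed. I'm handing in.

```bash
python3 -c "
from workcell import workorder; print(workorder.job_done())"
```

```text
the job is handed in; nothing more can be done
None
```

I placed the medium and then the small amber bottle beside the large one on the shelf. Then I gripped the bar's handle and swung the bar down until it met its stop at about 10 N. I handed the job in at about 28 s with the gripper clear of everything; no verdict came back.

- **Row:** The large and medium bottles measured about 67 mm apart, so the gap is about 7 mm. I aimed the small one for 7–8 mm but did not measure that gap again after letting go. Pictures after release showed all three upright and in line on their predicted points.
- **Middle line:** The wrist camera put the large and medium bottles 2–4 mm behind it. The board's edges in the same pictures read 2–5 mm off in the same direction, so part of that is camera error. Either way they are inside the 12 mm limit.
- **Bar:** In the final scene picture the handle lay on the points predicted for a level bar.
- **Bystanders:** They looked undisturbed in the final scene picture, but I did not measure their positions.

The top and scene views disagreed by up to about 4 mm on the first bottle positions. I corrected this with the wrist camera before each grasp. No check failed.

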